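# Rearrange three load resistors on their coolers

### The job

The three loose gold power resistors were laid out on one another's coolers. Rearrange them so that the longest lies on the fan, the middle one on the finned heat sink and the shortest on the perforated plate, each feet down in the middle of its cooler and squared up with it (along the fins of the heat sink, along the longer side of the plate, along either pair of sides of the fan); the empty white tile is there to hold one meanwhile. Set them down gently rather than dropping them, let go of everything, and leave the multimeter, the breaker and the screwdriver where they lie.

Things in the scene. Friction and masses are not known exactly. Their poses are not given: they have to be found in the camera images.
- res_long: The longest of the three loose gold-anodised finned power resistors: a bar 100 mm long (its x axis), 42 mm wide (y) and 27 mm high, ribs along its length, with a black round cap and a 3 mm radius steel terminal at each end that stands out another 12 mm at mid-height. Lies feet down; origin at the centre of its underside, z up. Rigid, 0.07 to 0.27 kg. Starts on the finned heat sink.
- res_mid: The middle of the three loose gold-anodised finned power resistors: a bar 70 mm long (its x axis), 42 mm wide (y) and 27 mm high, ribs along its length, with a black round cap and a 3 mm radius steel terminal at each end that stands out another 12 mm at mid-height. Lies feet down; origin at the centre of its underside, z up. Rigid, 0.07 to 0.27 kg. Starts on the perforated plate.
- res_short: The shortest of the three loose gold-anodised finned power resistors: a bar 48 mm long (its x axis), 42 mm wide (y) and 27 mm high, ribs along its length, with a black round cap and a 3 mm radius steel terminal at each end that stands out another 12 mm at mid-height. Lies feet down; origin at the centre of its underside, z up. Rigid, 0.07 to 0.27 kg. Starts on the fan.
- fan: The cooler for the longest resistor: a black square axial fan lying flat, 120 x 120 mm, bright round wire guard on top, level support 30 mm above its origin (centre of its underside, on the bench); x and y along its sides. It stands still; nothing sinks into the guard. Fixed to the bench; turned up to about 26 degrees either way.
- heatsink: The cooler for the middle resistor: a bare aluminium heat sink, 120 mm (x, along its fins) by 130 mm (y), with a smooth land 60 mm wide along the middle and five upright fins on either side, tips level with the land. Its flat top is 35 mm above its origin (centre of its underside). Fixed to the bench; turned up to about 26 degrees either way.
- plate: The cooler for the shortest resistor: a grey sheet-steel mounting plate full of small round holes, edges folded down, 130 mm (x) by 110 mm (y). Its flat top is 20 mm above its origin (centre of its underside). Fixed to the bench; turned up to about 26 degrees either way.
- tile: A plain white ceramic tile, 108 x 108 x 8 mm, empty at the start: the free spot for setting a resistor down on the way. Its top is 8 mm above its origin (centre of its underside). Belongs to no resistor. Fixed to the bench; turned up to about 26 degrees either way.
- meter: Bystander: dark hand-held multimeter lying face up, 185 mm (x) by 88 mm (y), 44 mm high, origin at the centre of its underside. Lies in front of the robot, about crosswise. Leave it where it is.
- breaker: Bystander: loose white two-pole circuit breaker on its back, 85 mm (x) by 36 mm (y), 69 mm high, two black toggles on top, origin at the centre of its underside. Leave it where it is.
- driver: Bystander: screwdriver with a black handle lying on the bench, about 200 mm long along x and 30 mm high, origin near its middle at bench height. Leave it where it is.
Mind the look-alikes: they are no part of the job. Leave any turquoise look-alike of the res_long alone.

How it is judged (in metres and radians):
At the end, for the whole second after the job is handed in: Longest resistor on the fan, middle on the heat sink, shortest on the plate, each within 15 mm of its cooler's centre, within 15 degrees of parallel (fins of the heat sink, longer side of the plate, any side of the fan), flat (4 mm, 4.5 degrees), released and at rest (horizontal distance between res_long and fan below 0.015 m and (angle between the x axis of res_long and the x axis of fan, either way round below 0.26 rad or angle between the x axis of res_long and the y axis of fan, either way round below 0.26 rad) and angle between each of res_long, res_mid, res_short's own z axis and vertical below 0.08 rad and z of res_long in the frame of fan between 0.026 and 0.034 m and linear speed of each of res_long, res_mid, res_short below 0.02 m/s and contact force between the fingers and res_long below 0.1 N and horizontal distance between res_mid and heatsink below 0.015 m and angle between the x axis of res_mid and the x axis of heatsink, either way round below 0.26 rad and z of res_mid in the frame of heatsink between 0.031 and 0.039 m and contact force between the fingers and res_mid below 0.1 N and horizontal distance between res_short and plate below 0.015 m and angle between the x axis of res_short and the x axis of plate, either way round below 0.26 rad and z of res_short in the frame of plate between 0.016 and 0.024 m and contact force between the fingers and res_short below 0.1 N); the robot touches nothing.
It fails at once if the multimeter is shifted by more than 20 mm (distance of meter from where it was at the start of the episode above 0.02 m).
It fails at once if the circuit breaker is shifted by more than 20 mm (distance of breaker from where it was at the start of the episode above 0.02 m).
It fails at once if the screwdriver is shifted by more than 20 mm (distance of driver from where it was at the start of the episode above 0.02 m).
It fails at once if a resistor is dropped or thrown (moves faster than 0.7 m/s with no finger on it: a fall of some 25 mm) ((linear speed of res_long above 0.7 m/s and contact force between the fingers and res_long below 0.05 N) or (linear speed of res_mid above 0.7 m/s and contact force between the fingers and res_mid below 0.05 N) or (linear speed of res_short above 0.7 m/s and contact force between the fingers and res_short below 0.05 N)).
It also fails if it takes over 96 s, if anything falls off the work surface, if the arm or the gripper's body presses on something with over 40 N, if the wrist force passes 120 N, or if a joint passes its speed limit or range.

### The arm

A 6-joint arm with a two-finger parallel gripper is mounted at the origin on the work surface. World frame = base frame: x ahead of the robot, y to its left, z up, the work surface at z = 0. Lengths are in m, angles in degrees, forces in N, time in s.
With the tool pointing down it reaches from about 0.325 to 0.775 m from the base axis. Payload 5.5 kg.
Tool frame: the origin (TCP) lies at the centre of the arm's flange, where the gripper is bolted on; the fingertips stand 182 mm ahead of it and the grasp point (between the pads) lies 163 mm ahead of it; z points along the fingers, y is the direction in which the jaws open and shut (so a half turn about z gives the same grasp; the last joint's range is limited). The gripper opens to 88 mm and grips with 3 to 60 N. Pads are 20 mm wide; open, the fingers measure 115 mm over their backs; the gripper's body (75 mm by 178 mm) begins 61 mm behind the grasp point.
Start: joints at [73.184, 5.22, 70.514, -0, 104.267, -3.249], TCP at [0.141, 0.583, 0.405] pointing down, gripper open.
Joint ranges: [-164.24, 164.24], [-49.07, 125.15], [9.68, 141.18], [-86.29, 266.29], [3.28, 154.24], [-151.56, 151.56]. Speed limits (degrees/s): [147.25, 147.25, 172.46, 180, 180, 180].

### API

Orientations are given as [roll, pitch, yaw] about the fixed x, y, z axes, in that order (R = Rz(yaw) Ry(pitch) Rx(roll)).
In Python, from station import r gives the robot as it stands. The module is installed in compiled form; this text tells all that it offers. Calls block until the motion is done:
- r.reach(position, orientation): joint-space move of the TCP to a pose.
- r.servo_line(position, rotation=None, speed=0.15): straight line of the TCP; rotation=None keeps the orientation; speed is the mean speed in m/s.
- r.move_joints(angles): joint-space move.
- r.let_go() and r.grab(squeeze=None): open the fingers fully, or close them until they stop; squeeze is the grip in N (None keeps the last).
- r.wait(seconds).
- r.inverse_kinematics(position, orientation): joint angles nearest the present ones, or None.
- r.sense(): the state.
- r.snapshot(name): name is "side" or "top"; returns a dict with "frame" (420x560x3 uint8, red, green, blue), "fx", "fy", "cx", "cy" (pixels), "dist_coeffs" ([k1, k2, p1, p2, k3] as OpenCV has them; the pictures are not rectified), "R" (3x3) and "t" (3): a world point X has camera coordinates R X + t. Camera axes: x right, y down, z forward; pixel columns grow to the right and rows downward; lengths in m; the calibration is good to about 2 mm. A picture is of the moment at which its call begins. There is no depth.
A pose or a line that the arm cannot do raises r.IKError and nothing moves.
- r.hand_in(): hands the job in, once; it reports no verdict.
The state is a dict: "clock": time; "joints": joint angles; "joint_vel": joint speeds; "joint_torque": joint torques, N m; "tcp_pos": TCP position; "orientation": TCP orientation; "contact_force": force on the tool from outside, world axes, zero at the start; "torque": the same for the moment, N m; "opening": finger opening in m.
Only numpy, scipy, OpenCV 4.12 (cv2) and the standard library are available. Lean on these libraries where they do the work, as an engineer would, in place of code of your own. Each camera call takes 0.05 s, during which the arm holds its last target. There are 200 camera calls.

## Working session

There is one attempt and no reset: what is moved stays moved. The work goes in short steps, each a Python script; the robot and the scene stay as the last script left them, time stands still between calls to the robot, and variables do not carry over. Pictures are saved under pics/ and viewed, about 12 in all and at most 16, crops included, and the job is handed in when it is done.

```bash
mkdir -p pics; python3 - <<'E'
from station import r
import cv2,pickle
for n in("top","side"):
    s=r.snapshot(n); pickle.dump(s,open(f"{n}0.pkl","wb"))
    cv2.imwrite(f"pics/{n}0.png",cv2.resize(s["frame"][:,:,::-1],(800,600),interpolation=cv2.INTER_CUBIC))
    print(n,s["fx"],s["cx"],s["cy"],s["dist_coeffs"],s["R"],s["t"])
print(r.sense())
E
```

```text
top 466.64737538656624 276.71037816764044 213.98240322324605 [-0.10590874  0.          0.          0.          0.        ] [[ 0.01380233 -0.99988337 -0.00653769]
 [-0.98933958 -0.01270824 -0.14507137]
 [ 0.14497136  0.00847032 -0.98939959]] [0.00950268 0.57941176 1.18819328]
side 435.621321849947 277.35223331547377 210.46395811490692 [-0.05462026  0.          0.          0.          0.        ] [[ 0.94171993 -0.33613344 -0.01333747]
 [-0.23850289 -0.63918491 -0.73113544]
 [ 0.23723396  0.69170584 -0.68210196]] [-0.50902256  0.17297912  1.12430577]
{'clock': 0.1, 'joints': array([ 7.31839527e+01,  5.25997019e+00,  7.05753015e+01,  9.89181795e-04,
        1.04266717e+02, -3.24882534e+00]), 'joint_vel': array([ 0.15906169,  0.00136673, -0.33009701,  0.03148038,  0.16107845,
       -0.0681896 ]), 'joint_torque': array([ 1.67549311e-03, -4.47861385e+01, -4.07565057e+01,  6.99279970e-02,
        2.85269745e-02, -7.85029488e-05]), 'tcp_pos': array([0.1407685 , 0.58331104, 0.40360421]), 'orientation': array([-1.79898229e+02, -6.73751445e-03,  1.66433015e+02]), 'contact_force': array([ 1.45400312, -0.31666655,  0.5865227 ]), 'torque': array([-0.01704617,  0.01700586,  0.01994151]), 'opening': 0.08795407195391577}
```

View pics/top0.png

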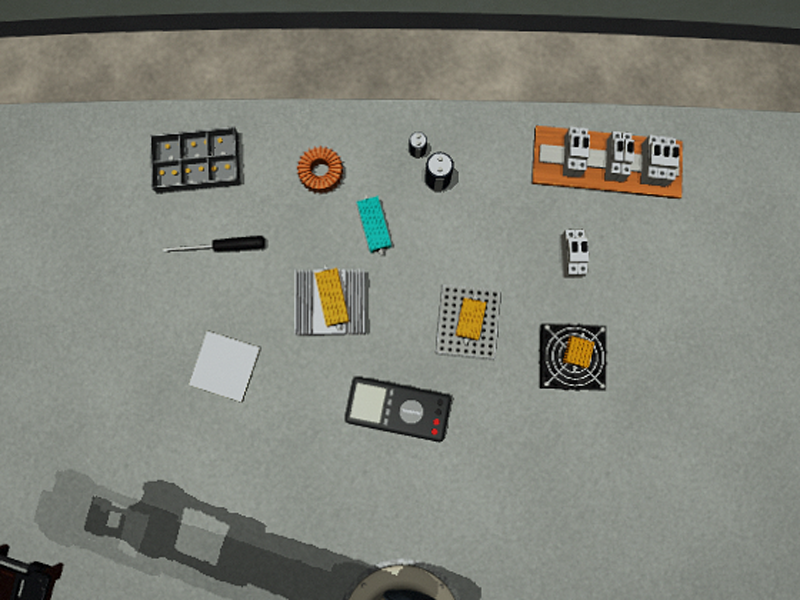

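View pics/side0.png

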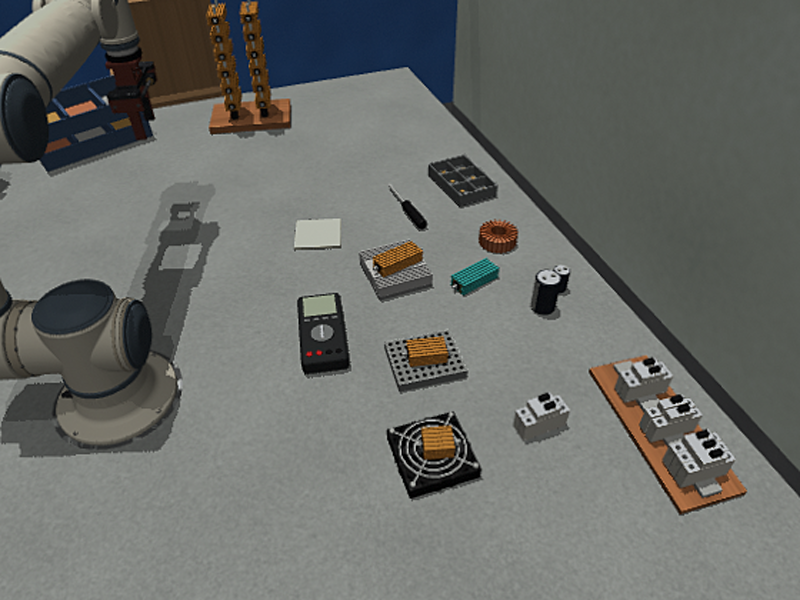

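The top view shows three gold resistors (800x600 px): long on the heat sink (332,297), middle on the plate (472,318) and short on the fan (579,352). The turquoise look-alike at (375,225) is the wrong colour and lies on the bench, so I leave it. The tile is at (225,366), the meter at (400,408), the breaker at (575,252) and the driver at (215,244). Next I enlarge the coolers to confirm and to take corners.

```bash
cat > v.py <<'E'
import numpy as np,cv2,pickle
def cast(s,px,z):
    K=np.array([[s["fx"],0,s["cx"]],[0,s["fy"],s["cy"]],[0,0,1]]);R=np.array(s["R"]);t=np.array(s["t"])
    u=cv2.undistortPoints(np.array(px,float).reshape(-1,1,2),K,np.array(s["dist_coeffs"]))[:,0]
    d=np.c_[u,np.ones(len(u))]@R; c=-R.T@t
    return (c+d*((z-c[2])/d[:,2])[:,None])[:,:2]
def rect(P):
    (c,(w,h),a)=cv2.minAreaRect((np.array(P)*1000).astype(np.float32))
    if w<h: w,h,a=h,w,a+90
    return np.round([c[0],c[1],w,h,(a+90)%180-90],1)
def gold(s):
    h=cv2.cvtColor(s["frame"],cv2.COLOR_RGB2HSV)
    m=cv2.inRange(h,(15,150,110),(28,255,255))
    cs=cv2.findContours(m,cv2.RETR_EXTERNAL,cv2.CHAIN_APPROX_NONE)[0]
    return [c[:,0] for c in cs if cv2.contourArea(c)>60]
E
python3 - <<'E'
from v import *
s=pickle.load(open("top0.pkl","rb")); f=s["frame"]
print("cam",-np.array(s["R"]).T@s["t"])
for c in gold(s):
    for z in(.047,.057,.062): print(c.mean(0),z,rect(cast(s,c,z)))
out=np.zeros((600,800,3),np.uint8)
for k,(u,v) in enumerate([(232,211),(328,225),(401,250),(157,256)]):
    c=cv2.resize(f[v-25:v+25,u-33:u+33,::-1],(396,300),interpolation=cv2.INTER_CUBIC)
    out[300*(k//2):300*(k//2)+300,400*(k%2):400*(k%2)+396]=c; print("origin",u-33,v-25)
cv2.imwrite("pics/crop.png",out)
E
```

```text
cam [0.40084983 0.00680049 1.25971613]
[405.20895522 245.59701493] 0.047 [ 499.3 -320.4   48.8   45.9  -14. ]
[405.20895522 245.59701493] 0.057 [ 498.5 -317.7   48.4   45.6  -14. ]
[405.20895522 245.59701493] 0.062 [ 498.1 -316.3   48.2   45.4  -14. ]
[329.3625 222.875 ] 0.047 [ 557.7 -121.    71.1   43.4  -12.1]
[329.3625 222.875 ] 0.057 [ 556.4 -120.    70.5   43.1  -12.1]
[329.3625 222.875 ] 0.062 [ 555.8 -119.4   70.2   42.9  -12.1]
[231.96 207.48] 0.047 [595.2 135.6 101.4  42.   13.8]
[231.96 207.48] 0.057 [593.6 134.6 100.6  41.6  13.8]
[231.96 207.48] 0.062 [592.8 134.  100.1  41.5  13.8]
origin 199 186
origin 295 200
origin 368 225
origin 124 231
```

View pics/crop.png

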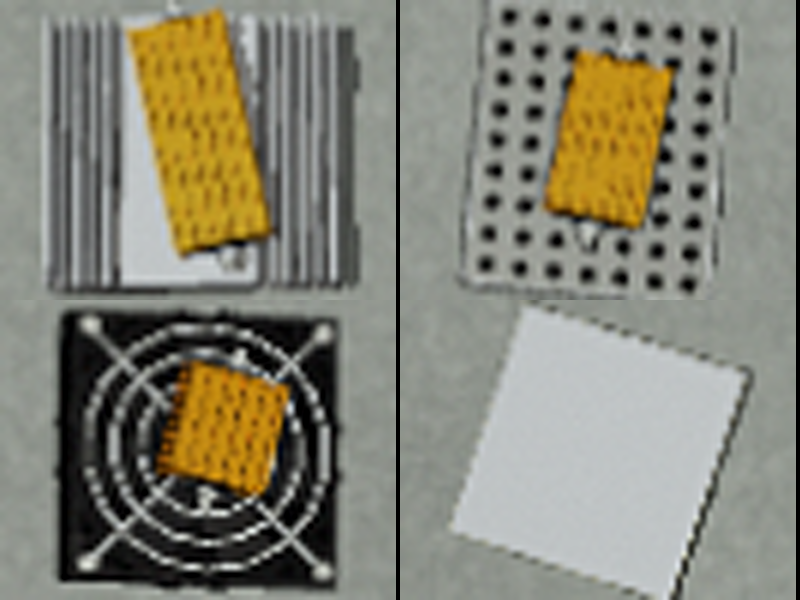

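All three are as described: long on the fins, middle on the plate, short on the fan guard. Corner pixels are read from this crop: heat-sink corners, plate corner holes, fan guard screws and tile corners.

```bash
python3 - <<'E'
from v import *
s=pickle.load(open("top0.pkl","rb"))
D={"heatsink":((199,186),(0,0),.035,[(45,20),(352,22),(355,285),(52,285)]),
"plate":((295,200),(400,0),.02,[(510,15),(709,36),(690,284),(486,264)]),
"fan":((368,225),(0,300),.03,[(91,324),(322,331),(322,572),(90,564)]),
"tile":((124,231),(400,300),.008,[(530,303),(750,372),(672,600),(452,528)])}
for n,(o,q,z,p) in D.items():
    P=cast(s,(np.array(p,float)-q+.5)/6-.5+o,z)*1000
    e=np.roll(P,-1,0)-P
    print(n,P.mean(0).round(1),"len",np.hypot(*e.T).round(1),"ang",np.degrees(np.arctan2(e[:,1],e[:,0])).round(1))
from station import r
b=cv2.findContours(cv2.inRange(s["frame"][270:345,240:325],(0,0,0),(70,70,70)),0,1)[0]
c=max(b,key=cv2.contourArea)[:,0]+[240,270]
print("meter",rect(cast(s,c,.04)))
E
```

```text
heatsink [587.  136.3] len [137.5 117.8 133.8 119.2] ang [ -89.7 -178.2   90.8    3.6]
plate [ 556.  -119.6] len [ 89.9 112.   91.  112.7] ang [-95.3 175.3  85.1  -5.3]
fan [ 491.2 -316.3] len [104.1 106.9 103.4 106.1] ang [-91.1 178.5  88.4  -1.1]
tile [466.4 339.4] len [106.6 107.3 106.2 106.9] ang [-106.2  163.1   73.6  -16.7]
meter [392.   10.2 183.4  88.1  79.3]
```

```bash
cat > arm.py <<'E'
from station import r
import numpy as np, json
HI=.345
def down(x,y,yaw):
    j1=np.degrees(np.arctan2(y,x)); yaw=min((yaw+k for k in(-360,-180,0,180,360)),key=lambda a:abs(j1+90-a))
    return [180,0,(yaw+180)%360-180]
def st(msg):
    s=r.sense(); print(msg,"t%.1f"%s["clock"],s["tcp_pos"].round(4),"open %.4f"%s["opening"],s["contact_force"].round(1))
def pick(x,y,zs,yaw,g=.023):
    r.reach([x,y,HI],down(x,y,yaw)); r.servo_line([x,y,zs+g+.163+.03],speed=.12); r.servo_line([x,y,zs+g+.163],speed=.05)
    st("at grasp"); r.grab(squeeze=25); st("closed")
    r.servo_line([x,y,HI],speed=.12); st("lifted")
def place(x,y,zs,yaw,g=.023):
    r.reach([x,y,HI],down(x,y,yaw)); r.servo_line([x,y,zs+g+.163+.02],speed=.12); r.servo_line([x,y,zs+g+.163+.001],speed=.03)
    r.wait(.3); st("set down"); r.let_go(); st("released")
    r.servo_line([x,y,HI],speed=.12)
E
python3 - <<'E'
from arm import *
pick(.4985,-.319,.030,-14)
place(.4664,.3394,.008,-16.5+90)
E
```

```text
at grasp t5.2 [ 0.4985 -0.319   0.216 ] open 0.0876 [ 1.3 -0.2  0. ]
closed t6.0 [ 0.4985 -0.319   0.216 ] open 0.0419 [-1.2  0.3  0.5]
lifted t7.2 [ 0.4984 -0.3189  0.3437] open 0.0417 [ 0.3  0.2 -0.5]
set down t11.9 [0.4664 0.3394 0.1951] open 0.0418 [ 0.7 -0.1 -0.5]
released t12.7 [0.4664 0.3394 0.195 ] open 0.0882 [ 0.4 -0.3 -0.1]
```

```bash
python3 - <<'E'
from arm import *
from v import *
pick(.5935,.1345,.035,13.8)
place(.4912,-.3163,.030,-1.3)
r.reach([.35,.35,.40],down(.35,.35,73))
s=r.snapshot("top"); pickle.dump(s,open("top1.pkl","wb"))
cv2.imwrite("pics/top1.png",cv2.resize(s["frame"][:,:,::-1],(800,600),interpolation=cv2.INTER_CUBIC))
for c in gold(s): print(c.mean(0),[rect(cast(s,c,z)) for z in(.035,.047,.057)])
E
```

```text
at grasp t16.8 [0.5936 0.1345 0.2211] open 0.0881 [-0.   0.4 -0.1]
closed t17.6 [0.5935 0.1346 0.221 ] open 0.0418 [0.1 0.1 0.3]
lifted t18.7 [0.5934 0.1345 0.3436] open 0.0416 [-0.2 -0.1 -1.6]
set down t22.6 [ 0.4912 -0.3163  0.2171] open 0.0420 [ 0.6  0.4 -2.3]
released t23.4 [ 0.4912 -0.3163  0.217 ] open 0.0880 [0.5 0.5 0.5]
[155.7        255.13333333] [array([466.2, 335.2,  51.1,  40.8,  73. ]), array([465.6, 332. ,  50.6,  40.4,  73. ]), array([465.1, 329.3,  50.2,  40. ,  73. ])]
[404.38738739 248.11711712] [array([ 493. , -320.3,  102.7,   48.4,   -1.4]), array([ 492.1, -317.1,  101.7,   47.9,   -1.4]), array([ 491.3, -314.4,  100.9,   47.5,   -1.4])]
[329.375 222.875] [array([ 559.2, -122.4,   71.9,   43.8,  -12.3]), array([ 557.7, -121.1,   71.2,   43.4,  -12.3]), array([ 556.4, -120. ,   70.6,   43. ,  -12.3])]
```

View pics/top1.png

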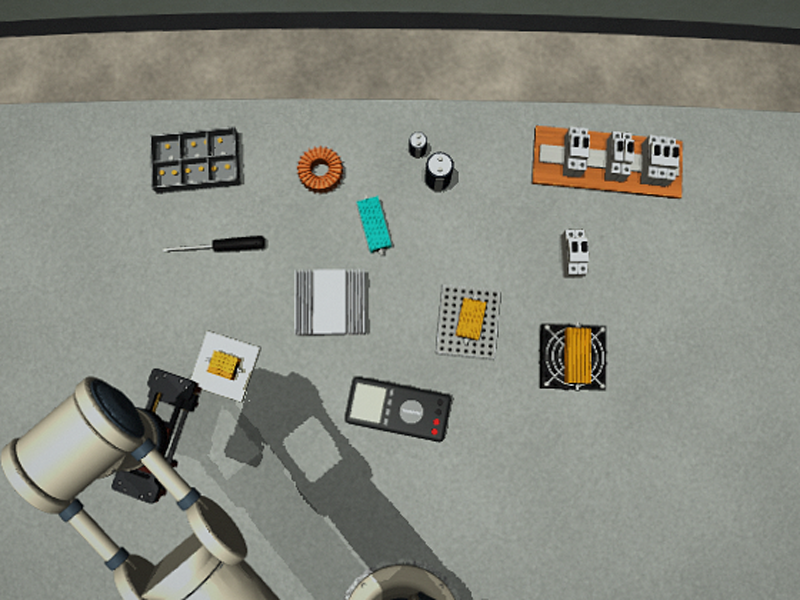

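The long one lies centred and square on the fan (579,355), the short one on the tile (222,365), and the bystanders have not moved. The land of the heat sink (329,300) is now free to measure.

```bash
python3 - <<'E'
from arm import *
from v import *
s=pickle.load(open("top1.pkl","rb"))
g=cv2.cvtColor(s["frame"],cv2.COLOR_RGB2GRAY); m=np.zeros_like(g); m[180:245,200:265]=(g[180:245,200:265]>180)*255
c=max(cv2.findContours(m,0,1)[0],key=cv2.contourArea)[:,0]
hs=rect(cast(s,c,.035)); print("land",hs)
x,y,w,h,a=hs
if not(abs(x-587)<6 and abs(y-137)<6 and 50<h<66 and 105<w<125 and abs(a)<5): x,y,a=587,137.5,1.2; print("fallback")
pick(.5565,-.1205,.020,-12.3)
place(x/1000,y/1000,.035,a)
pick(.4655,.3365,.008,73)
place(.556,-.1196,.020,-5)
r.reach([.35,.45,.40],down(.35,.45,73))
for n in("top","side"):
    s=r.snapshot(n); pickle.dump(s,open(n+"2.pkl","wb"))
    cv2.imwrite(f"pics/{n}2.png",cv2.resize(s["frame"][:,:,::-1],(800,600),interpolation=cv2.INTER_CUBIC))
    if n=="top":
        for c in gold(s): print(c.mean(0),[rect(cast(s,c,z)) for z in(.047,.057,.062)])
E
```

```text
land [588.5 141.9 116.5  59.1   1.5]
at grasp t31.2 [ 0.5566 -0.1205  0.206 ] open 0.0877 [0.4 0.4 1. ]
closed t31.9 [ 0.5565 -0.1205  0.206 ] open 0.0421 [ 0.   0.9 -0.9]
lifted t33.2 [ 0.5564 -0.1205  0.3438] open 0.0418 [-0.  -0.5 -1. ]
set down t36.4 [0.5885 0.1419 0.2221] open 0.0418 [ 0.7  0.2 -0.8]
released t37.2 [0.5885 0.1419 0.222 ] open 0.0880 [-0.1 -0.4 -0.4]
at grasp t42.3 [0.4655 0.3365 0.194 ] open 0.0877 [-0.5 -0.8 -0. ]
closed t43.1 [0.4655 0.3365 0.194 ] open 0.0419 [ 0.3 -0.5  0.1]
lifted t44.5 [0.4654 0.3365 0.3438] open 0.0423 [-0.2  0.2 -0.2]
set down t48.4 [ 0.556  -0.1196  0.2071] open 0.0419 [-0.5  0.1  0.1]
released t49.2 [ 0.556  -0.1196  0.207 ] open 0.0878 [-0.5 -0.8  0.1]
[404.57798165 248.22018349] [array([ 492. , -317.1,  101.5,   47.9,   -1.4]), array([ 491.2, -314.4,  100.7,   47.5,   -1.4]), array([ 490.8, -313.1,  100.3,   47.3,   -1.4])]
[329.01515152 222.5       ] [array([ 558.2, -120.5,   48.9,   44.3,   -3.7]), array([ 556.9, -119.4,   48.5,   43.9,   -3.7]), array([ 556.2, -118.9,   48.3,   43.7,   -3.7])]
[229.65432099 208.62962963] [array([592.8, 140.6,  69.7,  42.2,   1.8]), array([591.2, 139.5,  69.2,  41.8,   1.8]), array([590.5, 138.9,  68.9,  41.7,   1.8])]
```

View pics/top2.png

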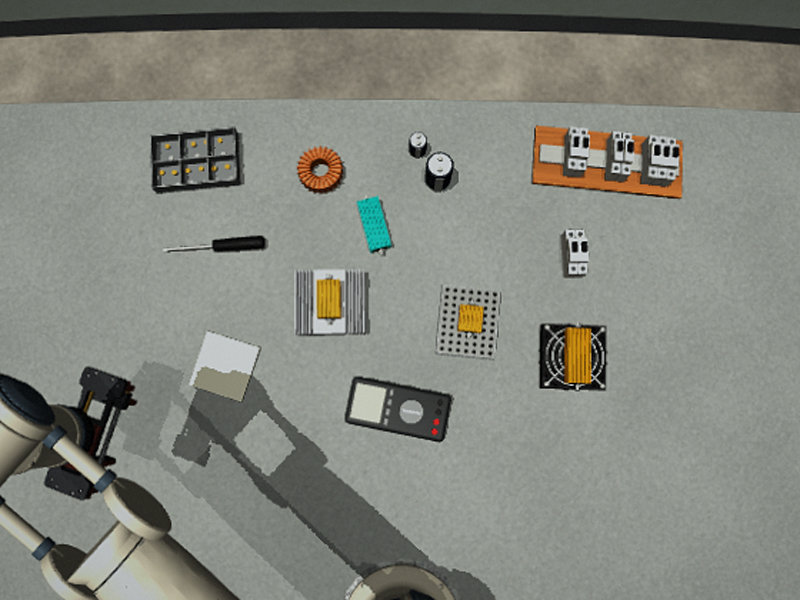

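View pics/side2.png

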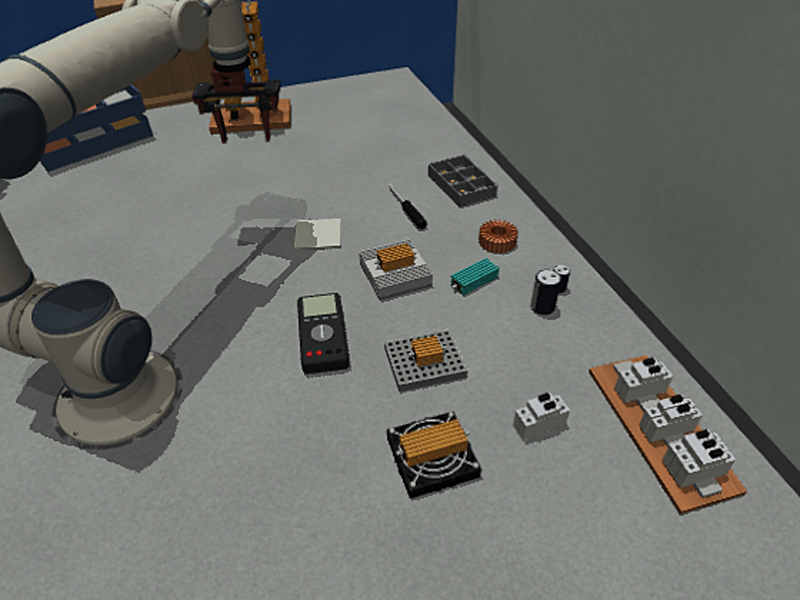

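Both final views show the long one on the fan, the middle one on the heat-sink land and the short one on the plate. All three sit square and flat, the gripper is clear, and nothing else has moved.

```bash
python3 - <<'E'
from station import r
r.wait(.5); print(r.sense()["clock"]); r.hand_in()
E
```

```text
53.3167
the job is handed in; nothing more can be done
```

The job is done and handed in at about 53 s of the 96 s allowed. The short resistor was parked on the tile, the long one went to the fan, the middle one to the heat sink, and then the short one to the plate. Each was lowered to about 1 mm above its support before I released it.

My last top-view check against the measured cooler centres:

| Resistor | Cooler | Offset from centre | Angle off |
|---|---|---|---|
| long | fan | about 2 mm | under 2° |
| short | plate | about 1 mm | about 1.5° |
| middle | heat sink | about 3–5 mm | under 1° |

- **Heat sink disagreement:** its corner pixels put the centre at y ≈ 136 mm, while the land gave 142 mm. I placed by the land, and either reading is well inside the 15 mm limit.
- **Other checks:** the multimeter, breaker, screwdriver and turquoise look-alike showed no visible movement in either view. The gripper was open and clear of everything. I judged flatness by eye in the two final views and did not measure it. No checks failed.

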